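# Fit the filter arm and set its keeper screw

### The job

Pick up the loose filter arm, hang it by its eye on the upright pivot post of the white light base so that it lies flat on the base with its amber filter over the round light window, and let go of it. Then turn the orange thumbscrew clockwise (seen from above) until it seats, back it off a quarter turn so that the filter arm can still swing, and finish still gripping the thumbscrew there: do not let go of it. Leave the dish, jar, forceps and marker where they are.

Things in the scene. Friction and masses are not known exactly. Their poses are not given: they have to be found in the camera images.
- filter_arm: loose flat arm, 122 x 50 x 8 mm, 150 g, lying flat: square aluminium eye (34 mm, hole 16 mm) at -x, grey disc (50 mm) with amber filter at +x, between them a metal bar 24 mm wide with an upright green lug on it, 24 mm along x, 12 across y, 8 to 48 mm above the underside: pinch it across y, it balances there. Origin: underside, below the lug; z up.
- eye (a point): centre of the eye's hole at the arm's underside, 40 mm from the arm's origin along its -x.
- filter (a point): centre of the amber filter at the arm's underside, 40 mm from the arm's origin along its +x.
- base: fixed white light base, 140 (x) x 230 (y) x 30 mm high; place and yaw vary. Origin on the bench surface, z up. On its flat top, all at x = 0: light window at y = +60 mm, pivot post at y = -20 mm, and at y = -85 mm the centre of a blue block (50 x 50 mm, top 60 mm above the bench) that carries the thumbscrew.
- post_top (a point): tip of the steel pivot post: 12 mm diameter, 30 mm high above the base's top (60 mm above the bench), its last 6 mm tapering to 6 mm diameter. The fitted arm lies on the base's top with its x axis along the base's +y axis.
- window (a point): centre of the round bright light window (44 mm across) on the base's top, 80 mm from the post.
- wing: orange wing of the thumbscrew: upright bar 40 mm along its x, 12 across y, 36 high, on a steel disc (36 mm) above the blue block; a white mark on top lies on its +x half. Origin: underside of the bar on the vertical screw axis, 66 mm above the bench; axes turn with the screw. All else on the base within 75 mm of the axis is lower than this.
- wing_grip (a point): point on the screw axis at the height to grip the wing, 20 mm above the bar's underside and 16 mm below its top (86 mm above the bench); axes as the wing's.
- keeper_tip (a point): middle of the front edge of the brass keeper tongue (22 mm wide, 5 mm thick) that comes out of the blue block towards the post as the screw is turned in, 5 mm per rad, 11 to 16 mm above the base's top. Seated, it meets the post above the arm's eye; at the start it is drawn back at least 15 mm, so that the eye can pass down on the post.
- thumbscrew (a joint): angle of the thumbscrew in rad: 0 is fully seated (a hard stop), growing as it is backed off counter-clockwise seen from above; starts between 3.0 and 4.0. It needs about 0.06 N m to turn and stays where it is left; its height does not change.
- dish: bystander: lidded round dish, 60 mm across, 13 mm high. Origin: centre of its underside.
- jar: bystander: small jar with a blue cap, 48 mm across, 70 mm high. Origin: centre of its underside.
- forceps: bystander: steel forceps lying flat, about 125 mm long, 6 mm high. Origin: middle of its underside.
- marker: bystander: yellow marker pen lying flat, about 113 mm long, 15 mm high. Origin: near its middle, underside.

How it is judged:
On the way, in this order (a step that is already met when the one before it is completed fails the run):
1. the filter arm hangs by its eye on the post, flat on the base, filter over the window, let go (horizontal distance between eye and post_top below 0.005 m and z of filter_arm in the frame of base between 0.026 and 0.034 m and angle between filter_arm's own z axis and vertical below 0.08 rad and horizontal distance between filter and window below 0.015 m and contact force between the fingers and filter_arm below 0.1 N), for 0.2 s.
2. the thumbscrew is turned in until it seats (value of joint thumbscrew below 0.06 rad), for 0.1 s.
At the end, for the whole second after the job is handed in: Arm released, eye on the post (within 5 mm), flat on the base (4 mm, 0.08 rad), filter within 15 mm of the window centre; the thumbscrew, having seated (below 0.06 rad), stands still a quarter turn back (1.25 to 1.89 rad), gripped by the fingers with over 2 N (all of step 1 and value of joint thumbscrew between 1.25 and 1.89 rad and velocity of joint thumbscrew between -0.1 and 0.1 rad/s and contact force between the fingers and wing above 2 N); the arm keeps its last pose, push and grip.
It fails at once if the dish is pushed more than 25 mm from its place (distance of dish from where it was at the start of the episode above 0.025 m).
It fails at once if the jar is pushed more than 25 mm from its place (distance of jar from where it was at the start of the episode above 0.025 m).
It fails at once if the forceps is pushed more than 25 mm from its place (distance of forceps from where it was at the start of the episode above 0.025 m).
It fails at once if the marker is pushed more than 25 mm from its place (distance of marker from where it was at the start of the episode above 0.025 m).
It also fails if it takes over 69 s, if anything falls off the work surface, if the arm or the gripper's body presses on something with over 40 N, if the wrist force passes 120 N, or if a joint passes its speed limit or range.

### The arm

A 6-joint arm with a two-finger parallel gripper is mounted at the origin on the work surface. World frame = base frame: x ahead of the robot, y to its left, z up, the work surface at z = 0. Lengths are in m, angles in rad, forces in N, time in s.
With the tool pointing down it reaches from about 0.325 to 0.775 m from the base axis. Payload 5.5 kg.
Tool frame: the origin (TCP) lies midway between the tips of the shut fingers; the grasp point (between the pads) lies 19 mm behind it; z points along the fingers, y is the line along which they close (so a half turn about z gives the same grasp; the last joint's range is limited). The gripper opens to 85 mm and grips with 20 to 120 N. Pads are 22 mm wide; open, the fingers measure 114 mm over their backs; the gripper's body (76 mm by 85 mm) begins 54 mm behind the grasp point. The pads swing forward as they close: fully open they stand 13 mm farther back than shut.
Start: joints at [-1.313, 0.091, 1.231, -0, 1.82, -0.057], TCP at [0.186, -0.571, 0.205] pointing down, gripper open.
Joint ranges: [-2.87, 2.87], [-0.86, 2.18], [0.17, 2.46], [-1.51, 4.65], [0.06, 2.69], [-2.65, 2.65]. Speed limits (rad/s): [2.57, 2.57, 3.01, 3.14, 3.14, 3.14].

### API

Orientations are given as [roll, pitch, yaw] about the fixed x, y, z axes, in that order (R = Rz(yaw) Ry(pitch) Rx(roll)).
In Python, from rig import get_obs, optics, order gives the robot as it stands.
- The arm moves only by the tool jog_arm, never from a script. Its argument "commands" is a list of rows, each a list of 3 entries, a list of its own where there are three numbers: the shift along the tool's x, y, z in m, then the turn, a rotation vector about the tool's x, y, z in degrees, then the opening, from 0 (shut) to 1 (fully open). A call has 1 to 5 rows; each row is the pose to reach, as a shift and turn from the pose commanded when the call began, along the tool's axes at that moment; what a row does not reach only later rows make up. A row lasts 1/12 s, in which the tool goes at most 41.7 mm and 7.16 degrees, less where a joint would pass 70% of its speed; a pose out of reach is approached as far as the arm can. A call with a gripper value outside its range is refused whole. The fingers move at their own pace and stop on an object; "squeeze" is the grip in N (left out, the last holds). Time passes only in rows, so rows that repeat a pose let the fingers close. It gives the time, the measured TCP pose, the force, the opening and the grip force at its end, in the units of the state.
- get_obs(): the state, without advancing time (a new reading comes with each control period).
- optics.grab_frame(name): name is "side" or "top"; returns the picture (480x640x3 uint8, red, green, blue); there is no depth.
- optics.camera_model(name): a dict with "K" (3x3 intrinsics, pixels), "k1" (the pictures are not rectified: a ray, as slopes to the right and down, at radius r is drawn at 1 + k1 r^2 times it, then the intrinsics apply), "position" and "orientation" of the camera in the world. Camera axes: x right, y down, z forward; pixel columns grow to the right and rows downward; lengths in m; the calibration is good to about 2 mm. A picture is of the moment at which its call begins. camera_model takes no time and is no camera call.
- order.sign_off(): hands the job in; it is judged then, once.
The state is a dict: "clock": time; "qpos": joint angles; "qvel": joint speeds; "joint_efforts": joint torques, N m; "position": TCP position; "eef_rot": TCP orientation; "force": force on the tool from outside, world axes, zero at the start; "moment": the same for the moment, N m; "width": opening from 0.0 (shut) to 1.0 (fully open); "finger_force": force on a finger pad.
Only numpy, scipy, OpenCV 4.12 (cv2) and the standard library are available. Lean on these libraries where they do the work, as an engineer would, in place of code of your own. Each camera call takes 0.05 s, during which the arm holds its last target. There are 200 camera calls.

## Working session

There is one attempt and no reset: what is moved stays moved. The work goes in short steps, Python scripts to look and compute and a tool call to move; the robot and the scene stay as the last step left them, time stands still between calls to the robot, and variables do not carry over. Pictures are saved under pics/ and viewed, at most 10 in all, crops included, and the job is handed in when it is done.

Besides the shell and the picture viewer there is one more tool, called as a command line: name --argument value ..., lists and objects as JSON in quotes. jog_arm: Moves the arm, as the interface text tells. Its arguments: {"type":"object","properties":{"commands":{"type":"array","items":{"type":"array"}},"squeeze":{"type":"number"}},"required":["commands"]}

```bash
mkdir -p pics; ls; python3 - <<'E'
from rig import get_obs, optics
import cv2
for n in("top","side"):
    cv2.imwrite(f"pics/{n}0.png",optics.grab_frame(n)[:,:,::-1]); print(optics.camera_model(n))
print(get_obs())
E
```

```text
pics
{'K': array([[503.69825611,   0.        , 324.14545705],
       [  0.        , 503.69825611, 239.43351188],
       [  0.        ,   0.        ,   1.        ]]), 'k1': 0.0009221499760924288, 'position': array([ 0.32434069, -0.02227285,  1.12510366]), 'orientation': array([-2.92677142,  0.0048108 , -1.52626058])}
{'K': array([[611.94044096,   0.        , 315.57557421],
       [  0.        , 611.94044096, 247.66170897],
       [  0.        ,   0.        ,   1.        ]]), 'k1': 0.0026444876807445016, 'position': array([0.50940253, 1.02728722, 0.87024954]), 'orientation': array([-2.22314527e+00,  1.22712120e-03, -3.09562355e+00])}
{'clock': 0.1, 'qpos': array([-1.31267037e+00,  9.18114509e-02,  1.23178494e+00, -4.84746900e-05,
        1.81980434e+00, -5.67029600e-02]), 'qvel': array([-3.93964896e-05, -5.51020404e-04, -3.26582886e-03,  1.46449646e-03,
       -4.20850318e-04,  2.24161850e-03]), 'joint_efforts': array([ 3.67031666e-03, -4.60216534e+01, -4.19216752e+01,  2.11586671e-04,
        1.06936076e-02, -1.92754425e-05]), 'position': array([ 0.18569404, -0.570219  ,  0.20363629]), 'eef_rot': array([-3.13978481e+00, -5.55432139e-05,  3.14816967e-01]), 'force': array([ 1.21785548, -0.02892735, -0.71745257]), 'moment': array([0.0520965 , 0.00134675, 0.0087536 ]), 'finger_force': 0.0, 'width': 1.0005583507211464}
```

View pics/top0.png

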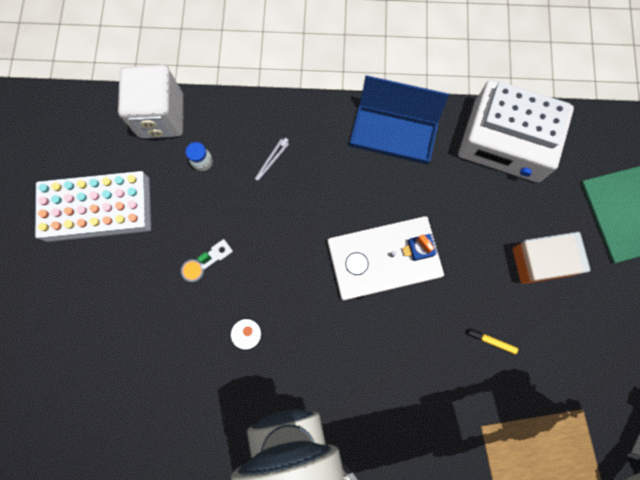

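View pics/side0.png

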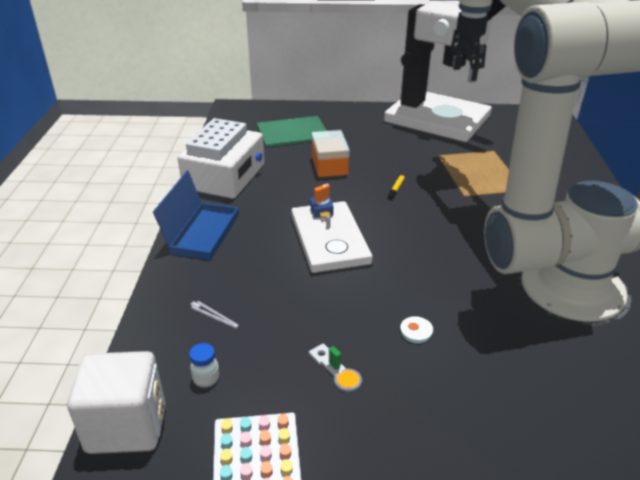

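The top picture shows the filter arm (eye about 222,249; filter about 192,270; green lug about 205,257) and the base (window about 357,264; post about 392,254; wing about 424,243). The side picture shows the same parts at about (320,352), (348,379), (337,246) and (322,195). Next I'll enlarge these regions to measure them.

```bash
cat > h.py <<'E'
import numpy as np, cv2
from scipy.spatial.transform import Rotation as R
from rig import get_obs, optics
def cam(n):
    m=optics.camera_model(n); return m,R.from_euler('xyz',m['orientation']).as_matrix()
def proj(n,P):
    m,Rm=cam(n); c=(np.atleast_2d(P)-m['position'])@Rm; s=c[:,:2]/c[:,2:]
    s=s*(1+m['k1']*(s**2).sum(1,keepdims=True)); K=m['K']
    return s*[K[0,0],K[1,1]]+[K[0,2],K[1,2]]
def ray(n,uv):
    m,Rm=cam(n); K=m['K']; s=(np.array(uv,float)-K[:2,2])/[K[0,0],K[1,1]]
    s=s/(1+m['k1']*(s@s)); return m['position'],Rm@np.r_[s,1]
def at(n,uv,z):
    p,d=ray(n,uv); return p+d*(z-p[2])/d[2]
E
python3 - <<'E'
from h import *
T=cv2.imread('pics/top0.png');S=cv2.imread('pics/side0.png')
def crop(I,x,y,w,h): return cv2.resize(I[y:y+h,x:x+w],(400,300),interpolation=cv2.INTER_CUBIC)
m=np.vstack([np.hstack([crop(T,170,230,80,60),crop(T,320,210,133,100)]),np.hstack([crop(S,295,335,80,60),crop(S,275,175,133,100)])])
cv2.imwrite('pics/m0.png',m)
def blobs(I,n,f):
    H=cv2.cvtColor(I,cv2.COLOR_BGR2HSV)
    for nm,lo,hi in (('org',(5,150,120),(25,255,255)),('grn',(45,120,40),(80,255,255))):
        k=cv2.inRange(H,lo,hi); N,_,st,c=cv2.connectedComponentsWithStats(k)
        for i in range(1,N):
            if st[i,4]>25: print(n,nm,st[i],c[i].round(2))
blobs(T,'top',0);blobs(S,'side',0)
E
```

```text
top org [419 235  12  16  75] [424.12 241.53]
top org [184 262  17  17 214] [191.62 270.06]
top org [244 328   7   7  32] [247.25 330.91]
top org [482 334  36  20 144] [499.56 343.83]
top grn [582 170  58  31 409] [608.82 183.99]
top grn [615 187  24  18 104] [625.31 196.79]
top grn [590 197  12  14  42] [595.9  204.07]
top grn [592 203  25  28 166] [605.81 215.37]
top grn [615 206  25  23 139] [628.3  216.81]
top grn [616 223  24  34 182] [627.95 240.  ]
top grn [600 226   7  15  26] [603.38 233.12]
top grn [608 227   7  11  29] [611.17 231.86]
top grn [610 232  15  24  61] [616.15 245.48]
top grn [197 252  13  11  89] [203.3  257.26]
top grn [610 252  12   9  30] [614.97 256.9 ]
side org [313 148  35  28 516] [331.26 166.16]
side org [392 175  13  16  77] [398.06 182.6 ]
side org [314 186  15  15 177] [321.19 192.42]
side org [338 371  21  16 268] [347.68 378.59]
side grn [330 346  11  23 175] [334.78 356.43]
```

View pics/m0.png

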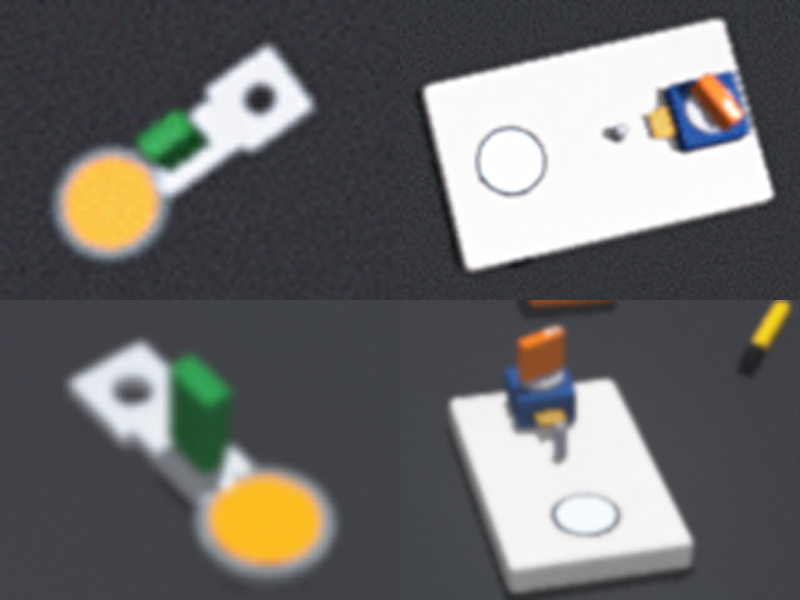

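```bash
cat > fit.py <<'E'
from h import *
from scipy.optimize import least_squares
def px(n,u,v):
    ox,oy,s,X,Y={'ta':(170,230,5,0,0),'tb':(320,210,3.0075,400,0),'sa':(295,335,5,0,300),'sb':(275,175,3.0075,400,300)}[n]
    sy=s if s==5 else 3
    return np.array([ox+(u-X+.5)/s-.5, oy+(v-Y+.5)/sy-.5])
def rig2(p): c,s=np.cos(p[2]),np.sin(p[2]); return lambda L:np.array([p[0]+c*L[0]-s*L[1],p[1]+s*L[0]+c*L[1],L[2]])
def run(obs,p0):
    f=lambda p:np.concatenate([proj(n,rig2(p)(L))[0]-uv for n,L,uv in obs])
    r=least_squares(f,p0,loss='soft_l1'); return r.x,f(r.x).reshape(-1,2).round(1)
armo=[('top',(-.04,0,.008),px('ta',260,98)),('top',(.04,0,.008),px('ta',110,203)),
('side',(-.04,0,.008),px('sa',133,390)),('side',(.04,0,.008),px('sa',265,520)),]
w=.07;h=.115;z=.03
bo=[('top',(-w,h,z),px('tb',468,268)),('top',(w,h,z),px('tb',425,88)),('top',(w,-h,z),px('tb',722,20)),('top',(-w,-h,z),px('tb',773,198)),('top',(0,.06,z),px('tb',511,160)),
('side',(0,.06,z),px('sb',586,514)),('side',(w,-h,z),px('sb',450,402)),('side',(-w,-h,z),px('sb',612,380)),('side',(-w,h,z),px('sb',692,545)),('side',(w,h,z),px('sb',510,572))]
if __name__=='__main__':
    e=at('top',armo[0][2],.008);f=at('top',armo[1][2],.008);d=f-e
    A,ra=run(armo,[*(e+f)[:2]/2,np.arctan2(d[1],d[0])]); print('arm',A.round(4),np.linalg.norm(d)); print(ra.tolist())
    q=[at('top',o[2],z) for o in bo[:4]];d=q[0]-q[3]
    B,rb=run(bo,[*np.mean(q,0)[:2],np.arctan2(-d[0],d[1])]); print('base',B.round(4),np.linalg.norm(d)); print(rb.tolist())
    b=rig2(B); 
    for n,L in (('post',(0,-.02,.06)),('win',(0,.06,.03)),('screw',(0,-.085,.086))): print(n,b(L).round(4))
    for n in('top','side'): print(n,'post tip predicted',proj(n,b((0,-.02,.06))),'lug top',proj(n,rig2(A)((0,0,.048))),
        'post measured',px('tb',620,128) if n=='top' else px('sb',560,426))
    # wing silhouette IoU
    s=b((0,-.085,0)); M={}
    for n in('top','side'):
        I=cv2.imread(f'pics/{n}0.png');k=cv2.inRange(cv2.cvtColor(I,cv2.COLOR_BGR2HSV),(3,110,90),(25,255,255))
        c=proj(n,[*s[:2],.085])[0].astype(int); z0=np.zeros_like(k); z0[c[1]-18:c[1]+13,c[0]-18:c[0]+18]=255; M[n]=(k&z0)>0
    out=[]
    for a in np.arange(0,180,3):
        sc=[]
        for n in M:
            P=[rig2((*s[:2],np.radians(a)))((i*.02,j*.006,zz)) for i in(-1,1) for j in(-1,1) for zz in(.066,.102)]
            hull=cv2.convexHull((proj(n,np.array(P))*16).round().astype(np.int32)); g=np.zeros((480,640),np.uint8); cv2.fillConvexPoly(g,hull,1,shift=4)
            g=g>0; sc.append((g&M[n]).sum()/(g|M[n]).sum())
        out.append((np.mean(sc).round(3),a,np.round(sc,2).tolist()))
    print(sorted(out,key=lambda t:-t[0])[:6])
E
python3 fit.py
```

```text
arm [0.5107 0.2567 2.2521] 0.08097918804360597
[[-0.4, -0.5], [0.1, -0.6], [0.4, -0.4], [0.4, -0.0]]
base [ 0.53   -0.1407  0.2702] 0.2280150830956201
[[-1.4, 0.2], [-1.6, -1.2], [-0.6, -1.0], [-0.5, -0.1], [1.3, -0.5], [-0.1, -0.8], [0.1, -1.3], [0.9, -0.9], [1.3, -0.9], [0.4, -1.0]]
post [ 0.5354 -0.1599  0.06  ]
win [ 0.514  -0.0828  0.03  ]
screw [ 0.5527 -0.2226  0.086 ]
top post tip predicted [[394.82825413 251.93666528]] lug top [[202.2273562  255.89177044]] post measured [392.81670823 252.33333333]
side post tip predicted [[328.1940393  214.90289538]] lug top [[334.899895   350.17098711]] post measured [327.86658354 216.66666667]
[(np.float64(0.561), np.int64(48), [0.49, 0.63]), (np.float64(0.559), np.int64(36), [0.5, 0.62]), (np.float64(0.557), np.int64(39), [0.5, 0.61]), (np.float64(0.557), np.int64(51), [0.48, 0.63]), (np.float64(0.553), np.int64(42), [0.49, 0.61]), (np.float64(0.546), np.int64(45), [0.48, 0.61])]
```

The fits agree within about 1–2 px, so I'll refine by relative looks later. The wing lies along about 45° in the world. I'll plan the move to above the lug.

```bash
cat >> h.py <<'E'
def plan(tgt,n,start=None):
    """print n calls (shift mm in tool axes, turn deg about tool z) from the present pose to tgt x,y,z,yaw"""
    o=get_obs(); p=np.r_[o['position'],o['eef_rot'][2]] if start is None else np.array(start,float)
    tgt=np.array(tgt,float); tgt[3]=p[3]+(tgt[3]-p[3]+np.pi)%(2*np.pi)-np.pi
    for k in range(n):
        d=(tgt-p)/(n-k); c,s=np.cos(p[3]),np.sin(p[3])
        sh=np.round([c*d[0]+s*d[1], s*d[0]-c*d[1], -d[2]],3 if n>1 else 4); tu=np.round(-np.degrees(d[3]),1)
        print(sh.tolist(),tu)
        p=p+np.r_[c*sh[0]+s*sh[1], s*sh[0]-c*sh[1], -sh[2], -np.radians(tu)]
E
python3 - <<'E'
from h import *
plan((.5107,.2567,.11,2.252),5)
E
```

```text
[0.113, -0.137, 0.019] -22.2
[0.156, -0.084, 0.019] -22.2
[0.177, -0.019, 0.019] -22.2
[0.171, 0.049, 0.018] -22.2
[0.139, 0.11, 0.019] -22.2
```

jog_arm --commands '[[[0.113,-0.137,0.019],[0,0,-22.2],1],[[0.113,-0.137,0.019],[0,0,-22.2],1],[[0.113,-0.137,0.019],[0,0,-22.2],1],[[0.113,-0.137,0.019],[0,0,-22.2],1],[[0.113,-0.137,0.019],[0,0,-22.2],1]]'

```text
clock: 0.52
position: [0.2522, -0.401, 0.1848]
eef_rot: [-3.14, -0.002, 0.706]
force: [0.1, 0.4, 0.4]
width: 1.0
finger_force: 0.0
```

jog_arm --commands '[[[0.156,-0.084,0.019],[0,0,-22.2],1],[[0.156,-0.084,0.019],[0,0,-22.2],1],[[0.156,-0.084,0.019],[0,0,-22.2],1],[[0.156,-0.084,0.019],[0,0,-22.2],1],[[0.156,-0.084,0.019],[0,0,-22.2],1]]'

```text
clock: 0.93
position: [0.3167, -0.2363, 0.1661]
eef_rot: [-3.141, -0.002, 1.094]
force: [-0.2, -0.8, 0.2]
width: 1.003
finger_force: 0.0
```

jog_arm --commands '[[[0.177,-0.019,0.019],[0,0,-22.2],1],[[0.177,-0.019,0.019],[0,0,-22.2],1],[[0.177,-0.019,0.019],[0,0,-22.2],1],[[0.177,-0.019,0.019],[0,0,-22.2],1],[[0.177,-0.019,0.019],[0,0,-22.2],1]]'

```text
clock: 1.35
position: [0.3815, -0.0703, 0.1468]
eef_rot: [-3.141, -0.002, 1.483]
force: [-0.2, -0.1, 1.0]
width: 1.002
finger_force: 0.0
```

jog_arm --commands '[[[0.171,0.049,0.018],[0,0,-22.2],1],[[0.171,0.049,0.018],[0,0,-22.2],1],[[0.171,0.049,0.018],[0,0,-22.2],1],[[0.171,0.049,0.018],[0,0,-22.2],1],[[0.171,0.049,0.018],[0,0,-22.2],1]]'

```text
clock: 1.77
position: [0.4459, 0.0955, 0.1283]
eef_rot: [-3.141, -0.002, 1.869]
force: [0.5, 0.3, -1.0]
width: 0.998
finger_force: 0.0
```

jog_arm --commands '[[[0.139,0.11,0.019],[0,0,-22.2],1],[[0.139,0.11,0.019],[0,0,-22.2],1],[[0.139,0.11,0.019],[0,0,-22.2],1],[[0.139,0.11,0.019],[0,0,-22.2],0.6],[[0.139,0.11,0.019],[0,0,-22.2],0.6]]'

```text
clock: 2.18
position: [0.5108, 0.26, 0.1082]
eef_rot: [-3.14, -0.002, 2.256]
force: [-0.5, -0.4, 0.0]
width: 0.749
finger_force: 0.0
```

```bash
python3 - <<'E'
from h import *
plan((.5107,.2567,.012,2.252),1)
o=get_obs(); print(o['position'],o['eef_rot'],o['clock'],o['width'])
E
```

```text
[-0.0025, -0.0022, 0.0962] 0.2
[0.51084549 0.26004948 0.10821827] [-3.14004337e+00 -2.03615356e-03  2.25556337e+00] 2.1833 0.7490034453265396
```

jog_arm --commands '[[[-0.0025,-0.0022,0.04],[0,0,0.2],0.6],[[-0.0025,-0.0022,0.08],[0,0,0.2],0.6],[[-0.0025,-0.0022,0.096],[0,0,0.2],0.6],[[-0.0025,-0.0022,0.096],[0,0,0.2],0.6],[[-0.0025,-0.0022,0.096],[0,0,0.2],0.6]]'

```text
clock: 2.6
position: [0.5098, 0.2517, 0.0137]
eef_rot: [-3.139, -0.001, 2.248]
force: [-0.3, -0.3, 0.5]
width: 0.602
finger_force: 0.0
```

```bash
python3 - <<'E'
from h import *
plan((.5107,.2567,.012,2.252),1)
T=optics.grab_frame('top')[:,:,::-1];S=optics.grab_frame('side')[:,:,::-1]
c=lambda I,x,y:cv2.resize(I[y:y+75,x:x+100],(400,300),interpolation=cv2.INTER_CUBIC)
cv2.imwrite('pics/m1.png',np.hstack([c(T,155,220),c(S,285,325)]))
E
```

```text
[0.0033, 0.0038, 0.0017] -0.3
```

View pics/m1.png

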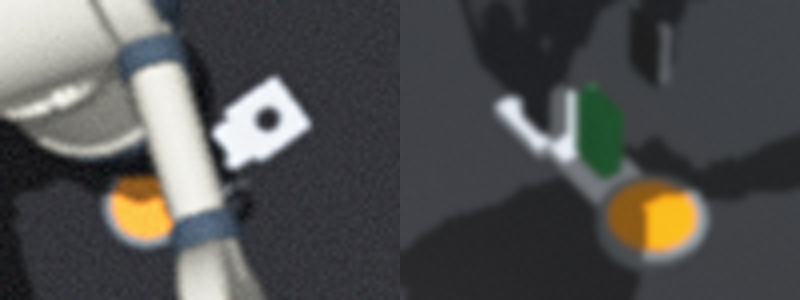

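The eye is visible at (267,118) in the left crop, and in the right crop the lug at (600,130) stands between the fingers. I'll make the small correction and close.

jog_arm --commands '[[[0.0033,0.0038,0.0017],[0,0,-0.3],0.6],[[0.0033,0.0038,0.0017],[0,0,-0.3],0.6],[[0.0033,0.0038,0.0017],[0,0,-0.3],0],[[0.0033,0.0038,0.0017],[0,0,-0.3],0],[[0.0033,0.0038,0.0017],[0,0,-0.3],0]]' --squeeze 60

```text
clock: 3.12
position: [0.5114, 0.2576, 0.0134]
eef_rot: [3.141, 0.0, 2.254]
force: [-0.4, -1.3, 0.7]
width: 0.18
finger_force: 0.2
```

jog_arm --commands '[[[0,0,0],[0,0,0],0],[[0,0,0],[0,0,0],0],[[0,0,0],[0,0,0],0],[[0,0,0],[0,0,0],0],[[0,0,0],[0,0,0],0]]'

```text
clock: 3.53
position: [0.5114, 0.2576, 0.0133]
eef_rot: [3.141, 0.0, 2.254]
force: [-0.6, -0.5, 3.0]
width: 0.119
finger_force: 60.5
```

```bash
python3 - <<'E'
from h import *
o=get_obs(); print(o['position'],o['eef_rot'],o['width'],o['finger_force'],o['clock'])
E
```

```text
[0.5113688  0.25756769 0.01333218] [3.14118329e+00 6.87342588e-05 2.25377740e+00] 0.11893394080171354 60.540451048873365 3.5333
```

```bash
python3 - <<'E'
from h import *
plan((.5247,-.1214,.13,1.841),3,(.5114,.2576,.1133,2.2538))
E
```

```text
[-0.101, -0.076, -0.006] 7.9
[-0.11, -0.062, -0.005] 7.9
[-0.118, -0.046, -0.006] 7.9
```

jog_arm --commands '[[[0,0,-0.03],[0,0,0],0],[[0,0,-0.06],[0,0,0],0],[[0,0,-0.1],[0,0,0],0],[[0,0,-0.1],[0,0,0],0]]'

```text
clock: 3.87
position: [0.5144, 0.2588, 0.1218]
eef_rot: [3.13, 0.003, 2.254]
force: [0.8, -0.7, 1.3]
width: 0.114
finger_force: 60.1
```

jog_arm --commands '[[[-0.101,-0.076,-0.006],[0,0,7.9],0],[[-0.101,-0.076,-0.006],[0,0,7.9],0],[[-0.101,-0.076,-0.006],[0,0,7.9],0],[[-0.101,-0.076,-0.006],[0,0,7.9],0]]'

```text
clock: 4.2
position: [0.5165, 0.125, 0.1189]
eef_rot: [-3.14, 0.004, 2.11]
force: [0.3, 0.1, -1.1]
width: 0.117
finger_force: 60.0
```

jog_arm --commands '[[[-0.11,-0.062,-0.005],[0,0,7.9],0],[[-0.11,-0.062,-0.005],[0,0,7.9],0],[[-0.11,-0.062,-0.005],[0,0,7.9],0],[[-0.11,-0.062,-0.005],[0,0,7.9],0]]'

```text
clock: 4.53
position: [0.5201, -0.0015, 0.1237]
eef_rot: [-3.14, 0.004, 1.971]
force: [0.5, -0.6, -1.6]
width: 0.117
finger_force: 60.0
```

jog_arm --commands '[[[-0.118,-0.046,-0.006],[0,0,7.9],0],[[-0.118,-0.046,-0.006],[0,0,7.9],0],[[-0.118,-0.046,-0.006],[0,0,7.9],0],[[-0.118,-0.046,-0.006],[0,0,7.9],0],[[-0.118,-0.046,-0.006],[0,0,7.9],0]]'

```text
clock: 4.95
position: [0.5243, -0.1235, 0.1292]
eef_rot: [-3.141, -0.0, 1.836]
force: [0.0, 0.3, -1.4]
width: 0.116
finger_force: 60.1
```

jog_arm --commands '[[[0,0,0],[0,0,0],0],[[0,0,0],[0,0,0],0],[[0,0,0],[0,0,0],0]]'

```text
clock: 5.2
position: [0.5247, -0.1201, 0.1298]
eef_rot: [-3.142, -0.0, 1.842]
force: [0.0, -0.3, -1.3]
width: 0.118
finger_force: 60.1
```

```bash
python3 - <<'E'
from h import *
o=get_obs(); print(o['position'],o['eef_rot'],o['width'],o['clock'])
T=optics.grab_frame('top')[:,:,::-1];S=optics.grab_frame('side')[:,:,::-1]
cv2.imwrite('pics/t2.png',T);cv2.imwrite('pics/s2.png',S)
c=lambda I,x,y:cv2.resize(I[y:y+100,x:x+133],(800,600),interpolation=cv2.INTER_CUBIC)
cv2.imwrite('pics/m2.png',cv2.resize(np.hstack([c(T,320,200),c(S,270,165)]),(800,300)) )
cv2.imwrite('pics/m2.png',np.vstack([cv2.resize(T[200:290,320:440],(400,300),interpolation=2),cv2.resize(S[165:255,270:390],(400,300),interpolation=2)]))
E
```

```text
[ 0.52469461 -0.12006662  0.12975584] [-3.14150462e+00 -4.28332577e-04  1.84224876e+00] 0.11829155133374582 5.2
```

View pics/m2.png

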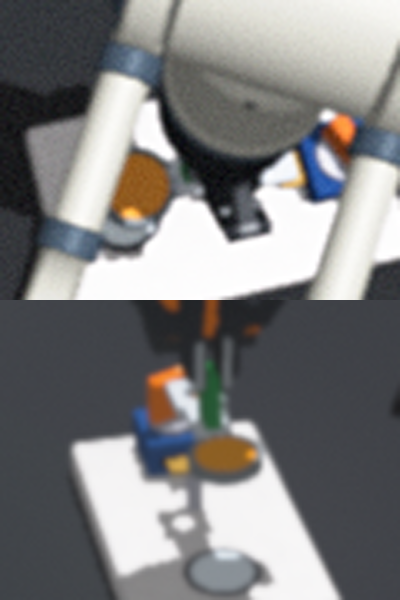

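The lower crop (side view) shows the held arm's disc at about (226,456) and the wing at (170,395). The eye is hidden behind the lug and gripper. I'll tighten the base fit with sub-pixel features from the first pictures and check the held disc against its prediction.

```bash
cat > fit2.py <<'E'
from fit import *
T=cv2.imread('pics/top0.png');S=cv2.imread('pics/side0.png')
g={'top':cv2.cvtColor(T,cv2.COLOR_BGR2GRAY).astype(float),'side':cv2.cvtColor(S,cv2.COLOR_BGR2GRAY).astype(float)}
def ring(n,u,v,r):
    G=g[n]; yy,xx=np.mgrid[:480,:640]; m=np.hypot(xx-u,yy-v)<r
    d=np.clip(np.percentile(G[m],80)-12-G,0,None)*m; P=np.argwhere(d>8)[:,::-1].astype(np.float32)
    e=cv2.fitEllipse(P); return np.array(e[0]),e[1],len(P)
def edges(n,p,lo,hi):   # model edge points at z=.03, find the subpixel gradient along the image normal
    b=rig2(p);G=cv2.GaussianBlur(g[n],(0,0),.8);out=[]
    for t in np.linspace(-.85,.85,25):
        for L,N in (((w,t*h),(1,0)),((-w,t*h),(-1,0)),((t*w,h),(0,1)),((t*w,-h),(0,-1))):
            a=proj(n,b((*L,z)))[0]; q=proj(n,b((L[0]+N[0]*.01,L[1]+N[1]*.01,z)))[0]; d=(q-a)/np.linalg.norm(q-a)
            k=np.arange(-4,4.01,.25); s=a+k[:,None]*d
            I=cv2.remap(G.astype(np.float32),s[:,:1].astype(np.float32),s[:,1:].astype(np.float32),1)[:,0]
            D=-np.gradient(I); i=int(D.argmax())
            if D[i]>4 and 0<i<32: out.append((L,N,k[i]))
    return out
if __name__=='__main__':
    W={'top':ring('top',357,263,15),'side':ring('side',337,246,15)}; print(W)
    p=np.array([.53,-.1407,.2702])
    for n in('top','side'):
        E=edges(n,p,0,0)
        for N in((1,0),(-1,0),(0,1),(0,-1)):
            v=[e[2] for e in E if e[1]==N]; print(n,N,len(v),np.round(np.median(v),2) if v else '')
        print('win pred-meas',proj(n,rig2(p)((0,.06,.03)))[0]-W[n][0])
    # held disc check
    print('held filter pred side',proj('side',rig2((.5247,-.1201,1.842))((.04,0,.1245))), 'top',proj('top',rig2((.5247,-.1201,1.842))((.04,0,.1245))))
    for n,f in(('top','t2'),('side','s2')):
        H=cv2.cvtColor(cv2.imread(f'pics/{f}.png'),cv2.COLOR_BGR2HSV);k=cv2.inRange(H,(8,150,60),(25,255,255));
        N,_,st,c=cv2.connectedComponentsWithStats(k); print(n,[(st[i].tolist(),c[i].round(1).tolist()) for i in range(1,N) if st[i,4]>60])
E
python3 fit2.py
```

```text
{'top': (array([356.42736816, 263.28085327]), (22.4958553314209, 22.71722412109375), 163), 'side': (array([336.58331299, 247.11289978]), (18.100675582885742, 21.337068557739258), 134)}
top (1, 0) 25 -0.25
top (-1, 0) 25 0.75
top (0, 1) 25 -0.5
top (0, -1) 25 1.0
win pred-meas [ 1.43173922 -0.73375814]
side (1, 0) 25 1.0
side (-1, 0) 25 -1.0
side (0, 1) 25 0.25
side (0, -1) 17 0.25
win pred-meas [-0.13186217 -1.9488168 ]
held filter pred side [[337.28549066 210.94805528]] top [[360.04313265 254.64095599]]
top [([418, 235, 9, 13, 66], [421.9, 240.0]), ([513, 244, 19, 40, 365], [520.8, 264.3]), ([354, 246, 16, 19, 223], [361.9, 255.8]), ([481, 334, 37, 20, 155], [499.0, 343.7])]
side [([392, 175, 13, 16, 81], [398.0, 182.9]), ([314, 185, 11, 16, 81], [317.8, 192.3]), ([329, 207, 17, 9, 121], [337.0, 211.0])]
```

```bash
python3 - <<'E'
from fit2 import *
wt=at('top',ring('top',357,263,15)[0],.03);ws=at('side',ring('side',337,246,15)[0],.03); print('win',wt,ws)
# post: dump enlarged views
def z(n,I,c,s=14):
    x,y=np.round(c).astype(int); return cv2.resize(I[y-9:y+9,x-12:x+12],(400,300),interpolation=cv2.INTER_NEAREST),(x-12,y-9)
a,oa=z('top',T,(393,253));b,ob=z('side',S,(328,219)); print(oa,ob,400/24)
cv2.imwrite('pics/m3.png',np.hstack([a,b]))
# arm disc: grasp-time vision, and held disc, at its height
print('held filter by top/side',at('top',(361.9,255.8),.1245),at('side',(337.0,211.0),.1245),'expected',rig2((.5247,-.1201,1.842))((.04,0,.1245)))
E
```

```text
win [ 0.51221018 -0.07977805  0.03      ] [ 0.51354835 -0.07558076  0.03      ]
(np.int64(381), np.int64(244)) (np.int64(316), np.int64(210)) 16.666666666666668
held filter by top/side [ 0.51177002 -0.08537451  0.1245    ] [ 0.51460193 -0.08133231  0.1245    ] expected [ 0.51398435 -0.08156203  0.1245    ]
```

View pics/m3.png

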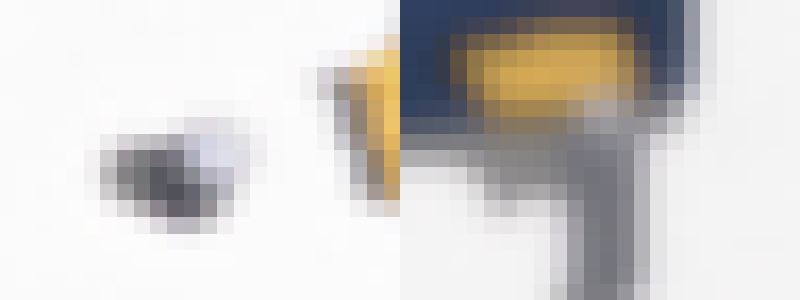

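```bash
python3 - <<'E'
from fit2 import *
print('post',at('top',(393.3,252.5),.058),at('side',(327.9,215.8),.058))
E_=[]
wt=ring('top',357,263,15)[0];ws=ring('side',337,246,15)[0]
obs=[('top',(0,.06,.03),wt),('side',(0,.06,.03),ws),('top',(0,-.02,.058),np.array([393.3,252.5])),('side',(0,-.02,.058),np.array([327.9,215.8]))]
B,r=run(obs,[.53,-.1407,.27]);print('base pts',B.round(4),r.tolist());b=rig2(B)
print('post',b((0,-.02,.06)),'win',b((0,.06,.03)),'arm origin',b((0,.02,0)),'yaw',B[2]+np.pi/2)
# yaw from long edges
for n in('top','side'):
    for N in((1,0),(-1,0)):
        E=[e for e in edges(n,B,0,0) if e[1]==N]; c=np.polyfit([e[0][1] for e in E],[e[2] for e in E],1); print(n,N,c.round(2))
plan((*b((0,.02,0))[:2],.1,B[2]+np.pi/2),1)
E
```

```text
post [ 0.5344026  -0.15693043  0.058     ] [ 0.53602889 -0.15911398  0.058     ]
base pts [ 0.5295 -0.1374  0.2779] [[-0.0, -0.4], [0.3, -1.1], [-0.1, -0.3], [0.4, 0.6]]
post [ 0.53497861 -0.15664669  0.06      ] win [ 0.5130336  -0.07971544  0.03      ] arm origin [ 0.5240061  -0.11818107  0.        ] yaw 1.8486712627006683
top (1, 0) [ 0.94 -0.42]
top (-1, 0) [-1.84  1.1 ]
side (1, 0) [0.94 0.94]
side (-1, 0) [-1.61 -0.71]
[0.0022, -0.0001, 0.03] -0.4
```

jog_arm --commands '[[[0.001,0,0.02],[0,0,0],0],[[0.001,0,0.04],[0,0,0],0],[[0.001,0,0.053],[0,0,0],0],[[0.001,0,0.053],[0,0,0],0],[[0.001,0,0.053],[0,0,0],0]]'

```text
clock: 5.72
position: [0.5238, -0.12, 0.0763]
eef_rot: [-3.14, -0.001, 1.841]
force: [-0.3, -0.6, -0.3]
width: 0.117
finger_force: 60.0
```

```bash
python3 - <<'E'
from h import *
o=get_obs(); print(o['position'],o['eef_rot'],o['width'],o['clock'],o['force'],o['moment'])
T=optics.grab_frame('top')[:,:,::-1];S=optics.grab_frame('side')[:,:,::-1]
cv2.imwrite('pics/m4.png',np.hstack([cv2.resize(T[220:280,355:435],(400,300),interpolation=2),cv2.resize(S[180:240,290:370],(400,300),interpolation=2)]))
P=o['position'];y=o['eef_rot'][2]
for L in ((-.04,0),(.04,0)):
    q=P[:2]+L[0]*np.array([np.cos(y),np.sin(y)])
    print(q,[(n,proj(n,[*q,P[2]-.0133+.008]).round(1).tolist()) for n in('top','side')])
E
```

```text
[ 0.52378945 -0.1200198   0.07629027] [-3.13993774e+00 -1.02621855e-03  1.84091050e+00] 0.11668050988092785 5.7167 [-0.31239047 -0.63420922 -0.32215562] [0.04899397 0.01912909 0.0269883 ]
[ 0.53446311 -0.15856942] [('top', [[394.9, 251.4]]), ('side', [[328.6, 211.3]])]
[ 0.51311579 -0.08147019] [('top', [[358.4, 259.7]]), ('side', [[337.2, 230.9]])]
```

View pics/m4.png

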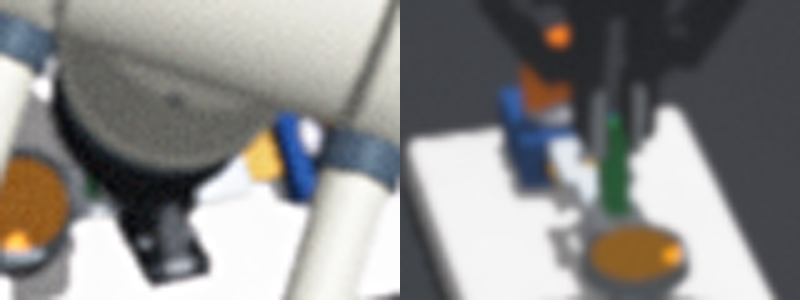

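The disc sits within about 1 px of its prediction in both crops (left about (25,205), right about (635,253)). The eye is therefore over the post to within about 1 mm, and I'll descend gently watching the force.

jog_arm --commands '[[[0.0005,-0.0005,0.003],[0,0,0],0],[[0.0005,-0.0005,0.006],[0,0,0],0],[[0.0005,-0.0005,0.009],[0,0,0],0],[[0.0005,-0.0005,0.011],[0,0,0],0],[[0.0005,-0.0005,0.011],[0,0,0],0]]' --squeeze 40

```text
clock: 6.23
position: [0.5238, -0.12, 0.0656]
eef_rot: [3.141, -0.001, 1.84]
force: [0.6, 0.5, -2.1]
width: 0.113
finger_force: 60.0
```

```bash
python3 - <<'E'
from h import *
o=get_obs(); print(o['position'],o['eef_rot'],o['force'],o['moment'])
E
```

```text
[ 0.52375776 -0.1199752   0.06555073] [ 3.14135124e+00 -5.96541262e-04  1.84034613e+00] [ 0.62952469  0.53286578 -2.09733629] [ 0.21072307 -0.23556778  0.06671711]
```

jog_arm --commands '[[[0,0,0.003],[0,0,0],0],[[0,0,0.006],[0,0,0],0],[[0,0,0.009],[0,0,0],0],[[0,0,0.012],[0,0,0],0],[[0,0,0.012],[0,0,0],0]]'

```text
clock: 6.65
position: [0.5236, -0.12, 0.0531]
eef_rot: [-3.141, -0.001, 1.84]
force: [0.6, 1.7, -1.7]
width: 0.116
finger_force: 60.0
```

```bash
python3 - <<'E'
from h import *
o=get_obs(); print(o['position'],o['eef_rot'],o['force'],o['moment'])
E
```

```text
[ 0.52355217 -0.11999819  0.05312231] [-3.14117271e+00 -6.36919360e-04  1.84040898e+00] [ 0.61760765  1.67690112 -1.72343735] [ 0.30335668 -0.32913499  0.06516055]
```

jog_arm --commands '[[[0,0,0.003],[0,0,0],0],[[0,0,0.006],[0,0,0],0],[[0,0,0.0095],[0,0,0],0],[[0,0,0.0095],[0,0,0],0]]'

```text
clock: 6.98
position: [0.5235, -0.1201, 0.0436]
eef_rot: [-3.141, -0.001, 1.84]
force: [0.8, 1.9, -1.4]
width: 0.118
finger_force: 60.1
```

```bash
python3 - <<'E'
from h import *
o=get_obs(); print(o['position'],o['eef_rot'],o['force'],o['moment'])
E
```

```text
[ 0.52351938 -0.1200683   0.04358591] [-3.14112061e+00 -5.18543172e-04  1.84033558e+00] [ 0.81548877  1.86141301 -1.43015481] [ 0.35108984 -0.43811212  0.07312013]
```

Flat on the base within a millimetre. I'll open partially to release and then lift.

jog_arm --commands '[[[0,0,0],[0,0,0],0.5],[[0,0,0],[0,0,0],0.5],[[0,0,0],[0,0,0],0.5],[[0,0,0],[0,0,0],0.5],[[0,0,0],[0,0,0],0.5]]'

```text
clock: 7.4
position: [0.5237, -0.1205, 0.0446]
eef_rot: [-3.142, 0.0, 1.84]
force: [-0.5, -1.0, -0.4]
width: 0.498
finger_force: 0.0
```

jog_arm --commands '[[[0,0,-0.03],[0,0,0],0.5],[[0,0,-0.06],[0,0,0],0.5],[[0,0,-0.1],[0,0,0],0.9],[[0,0,-0.1],[0,0,0],0.9],[[0,0,-0.1],[0,0,0],0.9]]'

```text
clock: 7.82
position: [0.5253, -0.1209, 0.1483]
eef_rot: [3.136, 0.004, 1.84]
force: [-0.2, -0.6, -0.9]
width: 0.893
finger_force: 0.0
```

```bash
python3 - <<'E'
from h import *
o=get_obs(); print(o['position'],o['eef_rot'],o['qpos'],o['width'],o['clock'])
plan((.5245,-.06,.22,1.84),1)
E
```

```text
[ 0.52533102 -0.12087631  0.14825554] [3.13593516 0.00381903 1.8400748 ] [-2.89109095e-01 -8.38637081e-02  1.50570607e+00 -2.43923308e-04
  1.71292872e+00 -5.58433749e-01] 0.8930130604699423 7.8167
[0.0589, 0.0154, -0.0717] 0.0
```

```bash
python3 - <<'E'
from h import *
plan((.37,.1,.22,1.84),2)
E
```

```text
[0.127, -0.045, -0.036] 0.0
[0.127, -0.046, -0.036] 0.0
```

jog_arm --commands '[[[0.127,-0.045,-0.036],[0,0,0],0.9],[[0.127,-0.045,-0.036],[0,0,0],0.9],[[0.127,-0.045,-0.036],[0,0,0],0.9],[[0.127,-0.045,-0.036],[0,0,0],0.9]]'

```text
clock: 8.15
position: [0.4444, -0.007, 0.1809]
eef_rot: [3.142, -0.001, 1.842]
force: [0.5, -0.5, 0.8]
width: 0.898
finger_force: 0.0
```

jog_arm --commands '[[[0.127,-0.046,-0.036],[0,0,0],0.9],[[0.127,-0.046,-0.036],[0,0,0],0.9],[[0.127,-0.046,-0.036],[0,0,0],0.9],[[0.127,-0.046,-0.036],[0,0,0],0.9]]'

```text
clock: 8.48
position: [0.3663, 0.103, 0.2173]
eef_rot: [3.141, -0.001, 1.843]
force: [-0.1, -0.5, 0.1]
width: 0.895
finger_force: 0.0
```

```bash
python3 - <<'E'
from h import *
o=get_obs(); print(o['position'],o['eef_rot'],o['clock'])
T=optics.grab_frame('top')[:,:,::-1];S=optics.grab_frame('side')[:,:,::-1]
cv2.imwrite('pics/t5.png',T);cv2.imwrite('pics/s5.png',S)
z=lambda I,x,y,w:cv2.resize(I[y:y+w*3//4,x:x+w],(400,300),interpolation=2)
cv2.imwrite('pics/m5.png',np.vstack([np.hstack([z(T,335,210,120),z(S,280,170,120)]),np.hstack([z(T,404,225,40),z(S,302,180,40)])]))
E
```

```text
[0.36631737 0.10298454 0.21725607] [ 3.14059675e+00 -1.21394501e-03  1.84283241e+00] 8.4833
```

View pics/m5.png

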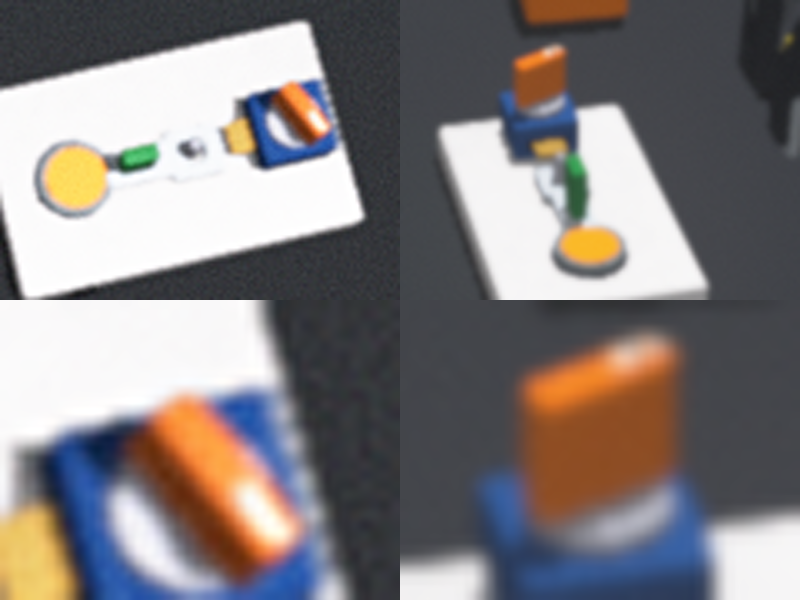

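The arm is on the post (top-left crop, 192,150) and its filter covers the window (72,178). The wing's white mark is at the lower right end in the top view (250,495 in the bottom-left crop) and the right end in the side view (640,350). Next I'll work out the wing angle.

```bash
python3 - <<'E'
from h import *
# side: top-face corners; bottom-right crop x=302,y=180,scale10
f=lambda u,v:(302+(u-400)/10-.5,180+(v-300)/10-.5)
# far/near top edges' ends: near edge (525,408)->(680,368); far (545,372)->(665,335)
for a,b in (((524,405),(682,362)),((540,375),(668,332))):
    A,B=at('side',f(*a),.102),at('side',f(*b),.102);d=A-B;print('side',A[:2],B[:2],np.linalg.norm(d),np.degrees(np.arctan2(d[1],d[0])),((A+B)/2)[:2])
g=lambda u,v:(404+u/10-.5,225+(v-300)/10-.5)
for a,b in (((195,400),(303,525)),((150,430),(245,580))):
    A,B=at('top',g(*a),.095),at('top',g(*b),.095);d=A-B;print('top',A[:2],B[:2],np.linalg.norm(d),np.degrees(np.arctan2(d[1],d[0])),((A+B)/2)[:2])
b=lambda y:np.array([.535,-.158])+y*np.array([-.2698,.9629])
print('axis',b(-.065)); 
c=b(-.065)
for ang in np.radians([35,45,55]):
    P=[[c[0]+i*.02*np.cos(ang),c[1]+i*.02*np.sin(ang),.102] for i in(1,-1)]
    print(np.degrees(ang),'side',[(400+(u+.5-302)*10,300+(v+.5-180)*10) for u,v in proj('side',P).round(2)],'top',[((u+.5-404)*10,300+(v+.5-225)*10) for u,v in proj('top',P).round(2)])
# keeper: distance to the post
k=lambda u,v:(335+u/(400/120)-.5,210+v/(300/90)-.5)
K=at('top',k(225,137),.0435);print('keeper',K, np.hypot(*(K[:2]-b(0)))-.006)
E
```

```text
side [ 0.57080342 -0.20093953] [ 0.53410139 -0.22183463] 0.04223321546879508 29.65360270560014 [ 0.55245241 -0.21138708]
side [ 0.56764953 -0.21448691] [ 0.53783836 -0.23536482] 0.036394955915764644 35.005037737534835 [ 0.55274395 -0.22492586]
top [ 0.5682332  -0.21381043] [ 0.54246671 -0.23634776] 0.03423220014945941 41.17541772373041 [ 0.55534995 -0.22507909]
top [ 0.56137897 -0.2044284 ] [ 0.53026337 -0.22429226] 0.036915499922413005 32.5537193437172 [ 0.54582117 -0.21436033]
axis [ 0.552537  -0.2205885]
35.0 side [(np.float64(533.6000000000001), np.float64(386.80000000000007)), (np.float64(674.5999999999998), np.float64(339.4))] top [(np.float64(178.70000000000005), np.float64(388.3000000000001)), (np.float64(289.30000000000007), np.float64(547.3))]
45.0 side [(np.float64(542.5), np.float64(393.0000000000001)), (np.float64(665.6), np.float64(333.3000000000001))] top [(np.float64(165.79999999999984), np.float64(398.3000000000001)), (np.float64(302.2000000000003), np.float64(537.2))]
55.0 side [(np.float64(553.3999999999997), np.float64(398.3000000000001)), (np.float64(654.8000000000002), np.float64(328.19999999999993))] top [(np.float64(155.0), np.float64(410.3)), (np.float64(313.1), np.float64(525.0))]
keeper [ 0.54231318 -0.1776788   0.0435    ] 0.014993753923046296
```

```bash
python3 - <<'E'
from h import *
plan((.5525,-.2205,.16,3.735),4)
E
```

```text
[-0.09, 0.023, 0.014] -27.1
[-0.091, -0.021, 0.014] -27.1
[-0.071, -0.06, 0.014] -27.1
[-0.036, -0.085, 0.015] -27.0
```

jog_arm --commands '[[[-0.09,0.023,0.014],[0,0,-27.1],0.7],[[-0.09,0.023,0.014],[0,0,-27.1],0.7],[[-0.09,0.023,0.014],[0,0,-27.1],0.7],[[-0.09,0.023,0.014],[0,0,-27.1],0.7]]'

```text
clock: 8.92
position: [0.4154, 0.0153, 0.1989]
eef_rot: [-3.137, -0.001, 2.299]
force: [0.3, -0.4, -1.0]
width: 0.696
finger_force: 0.0
```

jog_arm --commands '[[[-0.091,-0.021,0.014],[0,0,-27.1],0.7],[[-0.091,-0.021,0.014],[0,0,-27.1],0.7],[[-0.091,-0.021,0.014],[0,0,-27.1],0.7],[[-0.091,-0.021,0.014],[0,0,-27.1],0.7]]'

```text
clock: 9.25
position: [0.4596, -0.0668, 0.1846]
eef_rot: [-3.139, -0.005, 2.772]
force: [-0.4, 0.2, 0.3]
width: 0.7
finger_force: 0.0
```

jog_arm --commands '[[[-0.071,-0.06,0.014],[0,0,-27.1],0.7],[[-0.071,-0.06,0.014],[0,0,-27.1],0.7],[[-0.071,-0.06,0.014],[0,0,-27.1],0.7],[[-0.071,-0.06,0.014],[0,0,-27.1],0.7]]'

```text
clock: 9.58
position: [0.5035, -0.1481, 0.1702]
eef_rot: [3.141, -0.006, -3.038]
force: [-0.1, 0.0, 0.1]
width: 0.7
finger_force: 0.0
```

jog_arm --commands '[[[-0.036,-0.085,0.015],[0,0,-27.0],0.7],[[-0.036,-0.085,0.015],[0,0,-27.0],0.7],[[-0.036,-0.085,0.015],[0,0,-27.0],0.7],[[-0.036,-0.085,0.015],[0,0,-27.0],0.7],[[-0.036,-0.085,0.015],[0,0,-27.0],0.7]]'

```text
clock: 10.0
position: [0.5473, -0.2271, 0.1559]
eef_rot: [3.138, -0.003, -2.567]
force: [-0.3, 0.7, -0.9]
width: 0.702
finger_force: 0.0
```

jog_arm --commands '[[[0,0,0],[0,0,0],0.7],[[0,0,0],[0,0,0],0.7],[[0,0,0],[0,0,0],0.7]]'

```text
clock: 10.25
position: [0.5481, -0.2247, 0.1594]
eef_rot: [-3.141, -0.0, -2.57]
force: [0.0, -0.0, 0.5]
width: 0.7
finger_force: 0.0
```

```bash
python3 - <<'E'
from h import *
o=get_obs(); print(o['position'],o['eef_rot'],o['qpos'],o['clock'])
plan((.5525,-.2205,.068,3.735),1)
E
```

```text
[ 0.54806416 -0.22471152  0.15936615] [-3.14149627e+00 -7.01985286e-05 -2.56979752e+00] [-4.46467638e-01  6.58355289e-02  1.33727510e+00 -1.11910700e-04
  1.73843682e+00 -2.58907777e+00] 10.25
[-0.006, 0.0011, 0.0914] -1.2
```

jog_arm --commands '[[[-0.006,0.001,0.03],[0,0,0],0.7],[[-0.006,0.001,0.06],[0,0,0],0.7],[[-0.006,0.001,0.085],[0,0,0],0.7],[[-0.006,0.001,0.091],[0,0,0],0.7],[[-0.006,0.001,0.091],[0,0,0],0.7]]'

```text
clock: 10.67
position: [0.5513, -0.2196, 0.0662]
eef_rot: [3.138, -0.002, -2.568]
force: [-0.8, 0.7, -0.6]
width: 0.701
finger_force: 0.0
```

jog_arm --commands '[[[0,0,0],[0,0,0],0],[[0,0,0],[0,0,0],0],[[0,0,0],[0,0,0],0],[[0,0,0],[0,0,0],0],[[0,0,0],[0,0,0],0]]' --squeeze 40

```text
clock: 11.08
position: [0.5531, -0.2203, 0.0709]
eef_rot: [-3.141, 0.001, -2.568]
force: [-3.1, 3.8, 5.7]
width: 0.121
finger_force: 40.7
```

jog_arm --commands '[[[0,0,0],[0,0,0],0],[[0,0,0],[0,0,0],0],[[0,0,0],[0,0,0],0],[[0,0,0],[0,0,0],0]]'

```text
clock: 11.42
position: [0.5531, -0.2203, 0.0709]
eef_rot: [-3.141, 0.001, -2.568]
force: [-3.5, 2.1, 5.7]
width: 0.121
finger_force: 40.7
```

```bash
python3 - <<'E'
from h import *
o=get_obs(); print(o['position'],o['eef_rot'],o['qpos'],o['clock'],o['width'],o['force'],o['moment'])
S=optics.grab_frame('side')[:,:,::-1]
cv2.imwrite('pics/m6.png',cv2.resize(S[150:240,270:390],(400,300),interpolation=2))
E
```

```text
[ 0.55307145 -0.22029215  0.07089679] [-3.14077649e+00  1.37021342e-03 -2.56770165e+00] [-4.36637560e-01  9.18430855e-02  1.46667115e+00  7.27046472e-04
  1.58165888e+00 -2.58131591e+00] 11.4167 0.12066608207714524 [-3.54772942  2.14582517  5.72336802] [0.53410448 0.63098182 0.02976216]
```

View pics/m6.png

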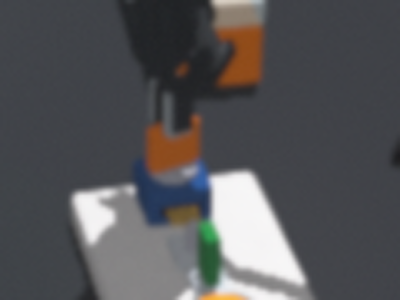

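The crop shows the fingers closed on the orange wing (175,150). Turning it clockwise now.

jog_arm --commands '[[[0,0,0],[0,0,7],0],[[0,0,0],[0,0,14],0],[[0,0,0],[0,0,21],0],[[0,0,0],[0,0,28],0],[[0,0,0],[0,0,35],0]]'

```text
clock: 11.88
position: [0.5532, -0.2208, 0.0709]
eef_rot: [-3.141, 0.002, 3.098]
force: [-1.6, -0.3, 4.9]
width: 0.121
finger_force: 40.6
```

```bash
cat > st.py <<'E'
from h import *
o=get_obs(); print(o['position'].round(4),o['eef_rot'].round(3),'q6',o['qpos'][5].round(3),o['clock'],o['width'].round(3),o['finger_force'].round(1),o['force'].round(1),o['moment'].round(3),'tau6',o['joint_efforts'][5].round(3))
E
python3 st.py
```

```text
Traceback (most recent call last):
  File "st.py", line 2, in <module>
    o=get_obs(); print(o['position'].round(4),o['eef_rot'].round(3),'q6',o['qpos'][5].round(3),o['clock'],o['width'].round(3),o['finger_force'].round(1),o['force'].round(1),o['moment'].round(3),'tau6',o['joint_efforts'][5].round(3))
                                                                                                          ^^^^^^^^^^^^^^^^
AttributeError: 'float' object has no attribute 'round'
```

```bash
sed -i "s/o\['width'\].round(3),o\['finger_force'\].round(1)/o['width'],o['finger_force']/" st.py; python3 st.py
```

```text
[ 0.5532 -0.2208  0.0709] [-3.141e+00  2.000e-03  3.098e+00] q6 -1.964 11.8833 0.12062771990332347 40.63888728618622 [-1.6 -0.3  4.9] [0.19  0.466 0.023] tau6 -1.857
```

jog_arm --commands '[[[0,0,0],[0,0,7],0],[[0,0,0],[0,0,14],0],[[0,0,0],[0,0,21],0],[[0,0,0],[0,0,28],0],[[0,0,0],[0,0,35],0]]'

```text
clock: 12.3
position: [0.553, -0.2213, 0.0709]
eef_rot: [-3.141, 0.002, 2.487]
force: [-2.6, -0.4, 4.9]
width: 0.12
finger_force: 40.6
```

jog_arm --commands '[[[0,0,0],[0,0,7],0],[[0,0,0],[0,0,14],0],[[0,0,0],[0,0,21],0],[[0,0,0],[0,0,28],0],[[0,0,0],[0,0,35],0]]'

```text
clock: 12.72
position: [0.5526, -0.2216, 0.0709]
eef_rot: [3.142, 0.002, 1.876]
force: [-5.6, -1.7, 5.9]
width: 0.122
finger_force: 40.7
```

jog_arm --commands '[[[0,0,0],[0,0,7],0],[[0,0,0],[0,0,14],0],[[0,0,0],[0,0,21],0],[[0,0,0],[0,0,28],0],[[0,0,0],[0,0,35],0]]'

```text
clock: 13.13
position: [0.5521, -0.2216, 0.0709]
eef_rot: [3.141, 0.002, 1.265]
force: [-7.5, -0.6, 7.3]
width: 0.117
finger_force: 40.8
```

```bash
python3 st.py
```

```text
[ 0.5521 -0.2216  0.0709] [3.141e+00 2.000e-03 1.265e+00] q6 -0.132 13.1333 0.11675220798577775 40.82501292228699 [-7.5 -0.6  7.3] [0.002 1.272 0.097] tau6 -1.849
```

jog_arm --commands '[[[0,0,0],[0,0,6],0],[[0,0,0],[0,0,12],0],[[0,0,0],[0,0,18],0],[[0,0,0],[0,0,24],0],[[0,0,0],[0,0,30],0]]'

```text
clock: 13.55
position: [0.5517, -0.2214, 0.0709]
eef_rot: [3.141, 0.002, 0.742]
force: [-10.0, 0.2, 7.6]
width: 0.12
finger_force: 40.9
```

```bash
python3 st.py
```

```text
[ 0.5517 -0.2214  0.0709] [3.141e+00 2.000e-03 7.420e-01] q6 0.391 13.55 0.12046865751593845 40.92291712760925 [-10.    0.2   7.6] [0.142 1.483 0.107] tau6 -1.576
```

jog_arm --commands '[[[-0.0015,-0.0014,0],[0,0,3],0],[[-0.0015,-0.0014,0],[0,0,6],0],[[-0.0015,-0.0014,0],[0,0,9],0],[[-0.0015,-0.0014,0],[0,0,12],0],[[-0.0015,-0.0014,0],[0,0,12],0]]'

```text
clock: 13.97
position: [0.5514, -0.2212, 0.0709]
eef_rot: [3.139, -0.001, 0.536]
force: [-2.2, -0.1, 5.7]
width: 0.12
finger_force: 40.7
```

```bash
python3 st.py
```

```text
[ 0.5514 -0.2212  0.0709] [ 3.139e+00 -1.000e-03  5.360e-01] q6 0.596 13.9667 0.12039230569855953 40.69119215011597 [-2.2 -0.1  5.7] [ 0.061  0.367 -0.025] tau6 0.759
```

jog_arm --commands '[[[0,0,0],[0,0,3],0],[[0,0,0],[0,0,6],0],[[0,0,0],[0,0,9],0],[[0,0,0],[0,0,9],0]]'

```text
clock: 14.3
position: [0.5513, -0.2211, 0.0709]
eef_rot: [3.139, -0.002, 0.38]
force: [-2.1, 0.1, 5.5]
width: 0.119
finger_force: 40.7
```

```bash
python3 st.py
```

```text
[ 0.5513 -0.2211  0.0709] [ 3.139e+00 -2.000e-03  3.800e-01] q6 0.752 14.3 0.11908365560277556 40.711360573768616 [-2.1  0.1  5.5] [ 0.061  0.44  -0.009] tau6 0.667
```

jog_arm --commands '[[[0,0,0],[0,0,3],0],[[0,0,0],[0,0,6],0],[[0,0,0],[0,0,6],0]]'

```text
clock: 14.55
position: [0.5513, -0.221, 0.0709]
eef_rot: [3.14, -0.002, 0.275]
force: [-2.0, 0.3, 6.6]
width: 0.118
finger_force: 40.7
```

```bash
python3 st.py
```

```text
[ 0.5513 -0.221   0.0709] [ 3.14e+00 -2.00e-03  2.75e-01] q6 0.857 14.55 0.11779877057471438 40.72546720504761 [-2.   0.3  6.6] [ 0.129  0.376 -0.101] tau6 0.66
```

jog_arm --commands '[[[0,0,0],[0,0,3],0],[[0,0,0],[0,0,5],0],[[0,0,0],[0,0,5],0]]'

```text
clock: 14.8
position: [0.5513, -0.221, 0.0709]
eef_rot: [3.14, -0.002, 0.19]
force: [-2.5, 0.1, 6.1]
width: 0.116
finger_force: 46.1
```

```bash
python3 st.py
```

```text
[ 0.5513 -0.221   0.0709] [ 3.14e+00 -2.00e-03  1.90e-01] q6 0.942 14.8 0.11589274799592453 46.13677585031837 [-2.5  0.1  6.1] [0.029 0.425 0.788] tau6 1.243
```

Moment about z jumped to 0.79 N m, so the screw is at the hard stop. I'll press slightly more to be sure, then back off.

jog_arm --commands '[[[0,0,0],[0,0,2],0],[[0,0,0],[0,0,2],0],[[0,0,0],[0,0,2],0]]'

```text
clock: 15.05
position: [0.5513, -0.221, 0.0709]
eef_rot: [3.14, -0.002, 0.157]
force: [-2.2, 0.5, 6.6]
width: 0.118
finger_force: 52.0
```

```bash
python3 st.py
```

```text
[ 0.5513 -0.221   0.0709] [ 3.14e+00 -2.00e-03  1.57e-01] q6 0.975 15.05 0.11808491405956399 51.9859622977674 [-2.2  0.5  6.6] [-0.037  0.452  0.996] tau6 1.033
```

jog_arm --commands '[[[0,0,0],[0,0,-6],0],[[0,0,0],[0,0,-12],0],[[0,0,0],[0,0,-18],0],[[0,0,0],[0,0,-25],0],[[0,0,0],[0,0,-31],0]]'

```text
clock: 15.47
position: [0.5515, -0.2213, 0.0709]
eef_rot: [3.138, -0.001, 0.703]
force: [-1.5, 0.1, 6.6]
width: 0.12
finger_force: 40.7
```

jog_arm --commands '[[[0,0,0],[0,0,-6],0],[[0,0,0],[0,0,-12],0],[[0,0,0],[0,0,-18],0],[[0,0,0],[0,0,-25],0],[[0,0,0],[0,0,-31],0]]'

```text
clock: 15.88
position: [0.5519, -0.2216, 0.0709]
eef_rot: [3.137, 0.001, 1.244]
force: [0.8, -1.4, 5.5]
width: 0.117
finger_force: 40.6
```

jog_arm --commands '[[[0,0,0],[0,0,-7],0],[[0,0,0],[0,0,-14],0],[[0,0,0],[0,0,-21],0],[[0,0,0],[0,0,-27],0],[[0,0,0],[0,0,-32],0]]'

```text
clock: 16.3
position: [0.5524, -0.2217, 0.0709]
eef_rot: [3.137, 0.004, 1.801]
force: [2.5, -1.4, 4.5]
width: 0.12
finger_force: 40.5
```

jog_arm --commands '[[[0,0,0],[0,0,0],0],[[0,0,0],[0,0,0],0],[[0,0,0],[0,0,0],0],[[0,0,0],[0,0,0],0],[[0,0,0],[0,0,0],0]]'

```text
clock: 16.72
position: [0.5523, -0.2217, 0.0709]
eef_rot: [3.137, 0.004, 1.793]
force: [3.7, -1.9, 6.2]
width: 0.12
finger_force: 40.7
```

```bash
python3 st.py; python3 - <<'E'
from h import *
T=optics.grab_frame('top')[:,:,::-1];S=optics.grab_frame('side')[:,:,::-1]
z=lambda I,x,y:cv2.resize(I[y:y+90,x:x+120],(400,300),interpolation=2)
cv2.imwrite('pics/m7.png',np.hstack([z(T,335,210),z(S,280,165)]))
E
```

```text
[ 0.5523 -0.2217  0.0709] [3.137 0.004 1.793] q6 -0.661 16.7167 0.12021155485132198 40.71896553039551 [ 3.7 -1.9  6.2] [-0.368 -0.419  0.071] tau6 0.058
```

View pics/m7.png

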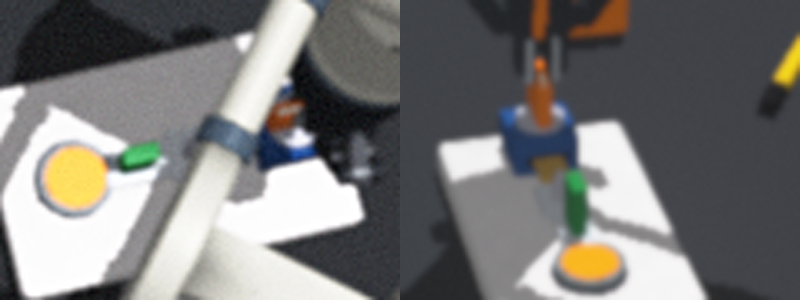

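The crops show the filter still over the window (72,178), the arm on the post, and the wing held between the fingers (540,95), about 1.55 rad off its seat. Handing in.

```bash
python3 -c "
from rig import order
print(order.sign_off())"
```

```text
the job is handed in; nothing more can be done
None
```

The job is handed in. The filter arm hangs on the post with its filter over the window. The thumbscrew was turned to its hard stop and backed off about 1.55 rad (estimated from the tool's turn), and the fingers still grip it at about 40 N. The hand-in gave no verdict.

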